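# Refit the hob knob and hold it pressed in

## Task

The gas hob is to go back into use for the sugar syrup: lift the red out-of-use tag off the bare D-shaft and hang it by its hole on its storage post, so that it lies flat on the post's foot, and let it go. Then turn the loose knob so that its pointer is over the flat of the shaft, push it fully home on the shaft and press it right down against the spring, as when keeping a burner lit; finish while still holding the knob pressed down, without letting go. Leave everything else on the worktop and the hob where it is.

Things in the scene. Friction and masses are not known exactly. Their poses are not given: they have to be found in the camera images.
- knob: the loose black hob knob (70 g), bore down on the worktop: a round skirt 52 mm across, 4 mm thick, and on it a bar grip 48 mm long (along x), 24 mm wide (along y), its flat upright sides from 4 to 42 mm above the underside. Origin: centre of the underside; z up; +x along the bar to the end with the orange pointer line (drawn on the bar's top from its middle to that end, and down that end)
- knob_bore (a point): centre of the bore's mouth in the knob's underside (same place and axes as the knob). The bore is a blind D, 14 mm across, 18 mm deep, its mouth widened by 2 mm over the first 3 mm; the D's flat is on the pointer (+x) side, 3.5 mm from the axis
- shaft_top (a point): centre of the top of the bare, upright brass D-shaft on the hob's control strip, 86 mm above the worktop (26 above the deck) when not pressed. 12 mm across, top edge chamfered 1.5 mm; +x points from its axis to its flat, 2.5 mm from the axis; z up. It does not turn. The knob goes on only with knob +x along this +x (within about 0.15 rad; about 1 mm play). Fully home, the knob's underside is 18 mm below this point
- stem (a joint): how far the bare D-shaft is pressed down: 0 m sprung up, 0.006 m at its stop. The spring needs about 3 N to start and 9 N at the stop. With the knob home, its underside is 8 mm above the deck unpressed, 2 mm at the stop
- tag: red out-of-use tag (60 g) lying flat on the hob's deck (60 mm above the worktop), its hole around the bare D-shaft. Plate 102 x 44 x 5 mm with a round 24 mm hole; origin on the hole's axis at the plate's underside, z up; the plate runs from x = -22 to x = +80 mm and has an upright fin to grip
- tag_fin (a point): middle of the tag's upright white fin, 52 mm from the hole's axis along the tag's +x and 28 mm above the plate's underside; fin 30 mm long (along x), 10 mm thick (along y), standing from the plate's top (5 mm) to 37 mm above its underside; axes as the tag's
- post: the tag's storage post on the worktop, fixed: a round dark steel foot 100 mm across and 5 mm thick with an upright brass pin 10 mm in diameter whose pointed top is 48 mm above the worktop; origin on the pin's axis at worktop level
- hob: two-burner countertop gas hob, steel, fixed, 360 mm (its x) x 340 mm (its y), deck 60 mm above the worktop, pan supports to 90 mm; origin at the centre of its underside. The control strip runs along its y = -130 mm side (the robot's right), with two places at x = -75 and x = +75 mm: the bare shaft at one, the fitted knob at the other
- fitted_knob: the hob's other knob, looking like the loose one, already fitted at the other place on the control strip, immovable, its top 50 mm above the deck; origin on its axis at deck level
- lustre_jar: amber glass jar of lustre powder with a brass-coloured lid, 44 mm across, 45 mm tall, standing on the worktop among the task's things; origin at the centre of its underside
- macaron_a: loose macaron, 45 mm across, 21 mm tall, on the worktop towards the robot; origin at the centre of its underside
- macaron_b: loose macaron, 45 mm across, 21 mm tall, on the worktop; origin at the centre of its underside
- pan: small copper pan, 140 mm across, 35 mm tall, standing on the hob's far pan support (its underside 90 mm above the worktop), its handle sticking out to one side; origin at the centre of its underside
- spatula: spatula, 240 mm long, lying along the worktop in front of the macaron tray; origin under its middle
Things that resemble listed ones, but are neither listed nor needed, are in the scene too. Of the things shaped like the tag, the red one is meant.

How it is judged:
By the outcome, as a careful person would: the job done as asked, in the order asked, and still so for the second after the job is handed in, while the arm keeps its last pose, push and grip.
It also fails if it takes over 61 s, if anything falls off the work surface, if the arm or the gripper's body presses on something with over 40 N, if the wrist force passes 120 N, or if a joint passes its speed limit or range.

## Robot

A 6-joint arm with a two-finger parallel gripper is mounted at the origin on the work surface. World frame = base frame: x ahead of the robot, y to its left, z up, the work surface at z = 0. Lengths are in m, angles in rad, forces in N, time in s.
With the tool pointing down it reaches from about 0.375 to 0.975 m from the base axis. Payload 3.8 kg.
Tool frame: the origin (TCP) lies midway between the tips of the shut fingers; the grasp point (between the pads) lies 19 mm behind it; x points along the fingers, z is the direction in which the jaws open and shut, and the axes are right-handed (so a half turn about x gives the same grasp; the last joint's range is limited). The gripper opens to 85 mm and grips with 20 to 120 N. Pads are 22 mm wide; open, the fingers measure 114 mm over their backs; the gripper's body (76 mm by 85 mm) begins 54 mm behind the grasp point. The pads swing forward as they close: fully open they stand 13 mm farther back than shut.
Start: joints at [-1.266, 0.264, 1.604, -0, 1.274, -0.037], TCP at [0.226, -0.636, 0.206] pointing down, gripper open.
Joint ranges: [-2.63, 2.63], [-0.94, 2.18], [0.31, 2.57], [-1.31, 4.45], [0, 2.66], [-2.55, 2.55]. Speed limits (rad/s): [2.57, 2.57, 3.14, 3.14, 3.14, 3.14].

## Interface

Orientations are given as a rotation vector (axis times angle).
In Python, from workcell import * gives the robot as it stands. The module is installed in compiled form; this text tells all that it offers.
- The arm moves only by the tool carry_out, never from a script. Its arguments are lists of equal length, an entry for each row: "offset": the shift along the tool's x, y, z in cm, a list of three; "delta_rot": the turn, a rotation vector about the tool's x, y, z in degrees, a list of three. A call has exactly 5 rows; each row shifts and turns the commanded pose from where the row before left it, along the tool's axes as they then stand; what a row does not reach is not made up. A row lasts 1/12 s, in which the tool goes at most 41.7 mm and 7.16 degrees, less where a joint would pass 70% of its speed; a pose out of reach is approached as far as the arm can. A call is refused whole if a number of a shift passes 4.17 or a number of a turn 7.16, either way. A call with a gripper value outside its range is refused whole. "fingers" is the opening, from -1 (shut) to 1 (fully open), set as the call begins (left out, the last holds). The fingers move at their own pace and stop on an object; "newtons" is the grip in N (left out, the last holds). Time passes only in rows, so rows that do not move let the fingers close, or fill a call up. It gives the time, the measured TCP pose, the force and the opening at its end, in the units of the state.
- read_state(): the state, without advancing time (a new reading comes with each control period).
- read_camera(name): name is "side" or "top" or "wrist"; returns (picture, depth): 400x640x3 uint8, red, green, blue; 400x640 float32, m along the optical axis (not along the pixel's ray), 0 where there is no reading.
- get_calibration(name): a dict with "fx", "fy", "cx", "cy" (pixels), "R" (3x3) and "t" (3): a world point X has camera coordinates R X + t; the wrist camera has in their place "mount" (4x4, takes a point from camera to tool coordinates, whose origin is the TCP and whose axes are the tool frame's). Camera axes: x right, y down, z forward; pixel columns grow to the right and rows downward; lengths in m; the calibration is good to about 2 mm. The wrist camera is an equidistant fisheye: a pixel r from the principal point sees the ray r / f radians off the axis. A picture is of the moment at which its call begins: read the wrist's pose just before it. get_calibration takes no time and is no camera call.
- finish_job(): hands the job in, once; it reports no verdict.
The state is a dict: "time": time; "q": joint angles; "joint_vel": joint speeds; "joint_torque": joint torques, N m; "tool_pos": TCP position; "tcp_rot": TCP orientation; "wrist_force": force on the tool from outside, world axes, zero at the start; "torque": the same for the moment, N m; "width": opening from 0.0 (shut) to 1.0 (fully open).
Only numpy, scipy, OpenCV 4.12 (cv2) and the standard library are available. Lean on these libraries where they do the work, as an engineer would, in place of code of your own. Each camera call takes 0.05 s, during which the arm holds its last target. There are 200 camera calls.

## Working session

There is one attempt and no reset: what is moved stays moved. The work goes in short steps, Python scripts to look and compute and a tool call to move; the robot and the scene stay as the last step left them, time stands still between calls to the robot, and variables do not carry over. Pictures are saved under pics/ and viewed, about 8 in all and at most 12, crops included, and the job is handed in when it is done.

Besides the shell and the picture viewer there is one more tool, called by a JSON object that holds its "name" and its "arguments". carry_out: Moves the arm, as the interface text tells. Its arguments: {"type":"object","properties":{"offset":{"type":"array"},"delta_rot":{"type":"array"},"fingers":{"type":"number"},"newtons":{"type":"number"}},"required":["offset","delta_rot"]}

```bash
mkdir -p pics; cat > h.py <<'E'
from workcell import *
import numpy as np, cv2
from scipy.spatial.transform import Rotation as Ro
def T():
    s=read_state(); return Ro.from_rotvec(s["tcp_rot"]).as_matrix(), np.array(s["tool_pos"]), s
def pts(name,d):
    c=get_calibration(name); v,u=np.indices(d.shape)
    P=np.stack([(u-c["cx"])/c["fx"]*d,(v-c["cy"])/c["fy"]*d,d],-1)
    return (P-np.array(c["t"]))@np.array(c["R"])
def save(n,im): cv2.imwrite("pics/"+n,im[...,::-1])
E
python3 - <<'E'
from h import *
R,p,s=T(); print(s["time"],R.round(3).tolist(),p)
for n in("top","side"):
    im,d=read_camera(n); save(n+".png",im); np.savez(n,im=im,d=d); c=get_calibration(n); print(n,c)
print(get_calibration("wrist"))
E
```

```text
0.0 [[-0.001, 0.942, 0.335], [0.002, 0.335, -0.942], [-1.0, 0.0, -0.002]] [ 0.22600893 -0.63521051  0.20436193]
top {'fx': 381.1652947354399, 'fy': 381.1652947354399, 'cx': 315.59244088069147, 'cy': 198.29089973738454, 'R': array([[-0.01226735, -0.999895  ,  0.00771396],
       [-0.98706081,  0.0108757 , -0.15997712],
       [ 0.15987643, -0.00957664, -0.98709058]]), 't': array([-0.07079985,  0.55623591,  0.99810391])}
side {'fx': 504.2639515364827, 'fy': 504.2639515364827, 'cx': 317.64488409961024, 'cy': 197.55458302884693, 'R': array([[-0.76938548, -0.6387757 , -0.00340392],
       [-0.41573956,  0.50477688, -0.75654539],
       [ 0.48498103, -0.58065989, -0.65393233]]), 't': array([0.38174291, 0.32761395, 0.97342081])}
{'fx': 309.70691628693146, 'fy': 309.70691628693146, 'cx': 319.52432233763415, 'cy': 201.70223099111018, 'mount': array([[-5.31172473e-04, -2.74299624e-01,  9.61644131e-01,
        -1.68219544e-01],
       [ 1.62040146e-04, -9.61644277e-01, -2.74299576e-01,
         7.03439052e-02],
       [ 9.99999846e-01,  1.01245711e-05,  5.55246520e-04,
        -7.95776468e-04],
       [ 0.00000000e+00,  0.00000000e+00,  0.00000000e+00,
         1.00000000e+00]])}
```

View pics/top.png

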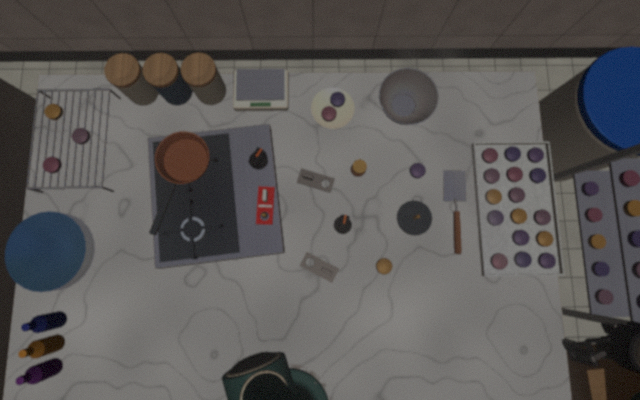

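View pics/side.png

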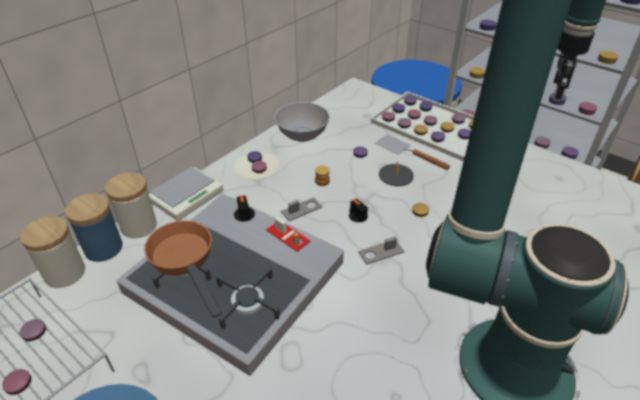

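Top view: the red tag is at (264,205), with the shaft in its hole at about (264,216). The loose knob is at (343,224), the fitted knob at (258,158) on the hob strip, and the post at (414,217). Two tag-shaped decoys at (316,180) and (320,266) are grey. Only (264,205) is red and around the shaft, so that is the tag meant. Next I measure and check it in one enlarged crop.

```bash
python3 - <<'E'
from h import *
for n in("top","side"):
    z=np.load(n+".npz"); im,d=z["im"],z["d"]; P=pts(n,d); hsv=cv2.cvtColor(im,cv2.COLOR_RGB2HSV); h,s,v=cv2.split(hsv)
    box={"top":(slice(180,232),slice(250,430)),"side":(slice(150,260),slice(260,420))}[n]
    b=np.zeros(h.shape,bool); b[box]=1
    red=b&((h<5)|(h>174))&(s>150)&(v>80)
    q=P[red]; print(n,"red",red.sum(),np.median(q,0).round(4)); 
    for nm,m in(("red",red),("dark",b&(v<45)),("orange",b&(h>5)&(h<14)&(s>150))):
        k,l,st,c=cv2.connectedComponentsWithStats(m.astype(np.uint8))
        for i in range(1,k):
            if st[i,4]>8:
                w=P[l==i]; print(nm,c[i].round(1),st[i,4],np.median(w,0).round(4),"z5-95",np.percentile(w[:,2],[5,95]).round(3), "xr",np.percentile(w[:,0],[2,98]).round(3),"yr",np.percentile(w[:,1],[2,98]).round(3))
t=np.load("top.npz")["im"][140:240,240:440]; s=np.load("side.npz")["im"][155:275,220:420]
a=cv2.resize(t,(800,400)*1,interpolation=3)[:, :]; a=np.vstack([cv2.resize(t,(540,270),interpolation=3),cv2.resize(s,(540,324),interpolation=3)])
save("crop.png",np.clip(a*1.4,0,255).astype(np.uint8))
E
```

```text
top red 323 [0.5407 0.0556 0.065 ]
red [266.  195.3] 167 [0.5621 0.0507 0.0651] z5-95 [0.062 0.068] xr [0.541 0.585] yr [0.037 0.077]
red [264.2 215.2] 156 [0.5101 0.0608 0.0649] z5-95 [0.062 0.067] xr [0.487 0.528] yr [0.042 0.079]
dark [342.2 224.8] 133 [ 0.4819 -0.1458  0.0403] z5-95 [0.001 0.044] xr [0.465 0.504] yr [-0.171 -0.134]
side red 281 [0.5239 0.069  0.0672]
red [277.7 231.2] 127 [0.5573 0.0692 0.0673] z5-95 [0.065 0.07 ] xr [0.54  0.584] yr [0.041 0.081]
red [296.2 242.1] 154 [0.5022 0.0687 0.0669] z5-95 [0.064 0.07 ] xr [0.486 0.527] yr [0.043 0.082]
dark [358.2 212.1] 237 [ 0.4788 -0.1406  0.0279] z5-95 [0.006 0.044] xr [0.463 0.504] yr [-0.153 -0.13 ]
orange [319.8 182.3] 9 [ 0.6387 -0.1812  0.0165] z5-95 [0.013 0.022] xr [0.632 0.645] yr [-0.182 -0.177]
orange [356.4 202. ] 21 [ 0.4948 -0.1514  0.0447] z5-95 [0.043 0.047] xr [0.486 0.503] yr [-0.157 -0.147]
orange [295.1 235.5] 16 [0.5115 0.0602 0.0811] z5-95 [0.065 0.087] xr [0.509 0.519] yr [0.046 0.067]
```

View pics/crop.png

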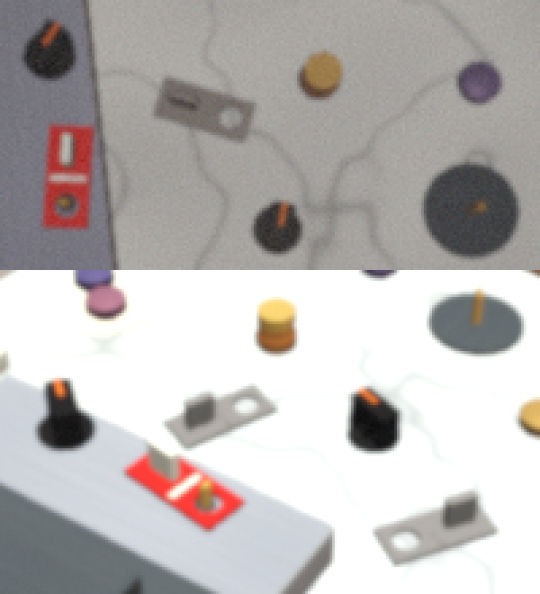

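The crop confirms it. The red tag lies on the hob with its white fin on the far side and its hole around the brass shaft, and the black loose knob's orange pointer aims towards +x. Next: exact poses and move numbers.

```bash
cat >> h.py <<'E'
def toward(tgt,yaw_z,note=""):
    """remaining move: tool-frame offset (cm) after the turn, and turn about tool x (deg) so jaw axis z has world yaw yaw_z (mod 180)"""
    R,p,s=T(); cur=np.degrees(np.arctan2(R[1,2],R[0,2])); dw=(yaw_z-cur+90)%180-90
    R2=np.column_stack([[0,0,-1],[-np.sin(np.radians(cur+dw)),np.cos(np.radians(cur+dw)),0],[np.cos(np.radians(cur+dw)),np.sin(np.radians(cur+dw)),0]])
    R2[:,1]=np.cross(R2[:,2],R2[:,0])
    e=np.asarray(tgt)-p
    print(note,"t",round(s["time"],2),"p",p.round(4),"w",round(s["width"],3),"F",np.round(s["wrist_force"],1),"turn_x",round(-dw,2),"off_now",(R.T@e*100).round(2),"off_after",(R2.T@e*100).round(2),"tilt",(R[:,0]*1000).round(1))
E
python3 - <<'E'
from h import *
def rect(Q):
    (c,s,a)=cv2.minAreaRect((Q[:,:2]*1000).astype(np.float32)); return np.round(c,1),np.round(s,1),round(a,1)
for n in("top","side"):
    z=np.load(n+".npz"); im,d=z["im"],z["d"]; P=pts(n,d); h,s,v=cv2.split(cv2.cvtColor(im,cv2.COLOR_RGB2HSV))
    X,Y,Z=P[...,0],P[...,1],P[...,2]
    red=((h<5)|(h>174))&(s>150)&(v>80)&(abs(X-.535)<.09)&(abs(Y-.06)<.06)
    print(n,"tag",rect(P[red]))
    # fitted knob top, shaft top, fin top
    for nm,m in(("knobtop",(abs(X-.482)<.05)&(abs(Y+.146)<.05)&(Z>.036)),("fit",(abs(X-.65)<.06)&(abs(Y-.06)<.08)&(Z>.1)&(v<90)),("fin",(abs(X-.562)<.03)&(abs(Y-.055)<.03)&(Z>.088)),("shaft",(abs(X-.51)<.02)&(abs(Y-.06)<.02)&(Z>.08)),
      ("foot",(abs(X-.5)<.1)&(abs(Y+.33)<.1)&(v<110)&(Z<.012)),("pin",(abs(X-.5)<.06)&(abs(Y+.33)<.06)&(Z>.02))):
        Q=P[m&(d>0)]
        if len(Q)>3: print(nm,len(Q),np.median(Q,0).round(4),rect(Q),"zmax",Q[:,2].max().round(3))
toward([.562,.056,.2],-90)
E
```

```text
top tag (array([535.7,  58.5]), array([40.2, 98.1]), 86.9)
knobtop 152 [ 0.4856 -0.1512  0.0416] (array([ 486.6, -151.8]), array([23.8, 47.8]), 76.6) zmax 0.047
fit 161 [0.6555 0.0775 0.1096] (array([658.2,  77.1]), array([24.4, 49.2]), 57.6) zmax 0.115
fin 50 [0.5573 0.0573 0.0966] (array([558.2,  57.5]), array([10. , 29.7]), 84.5) zmax 0.101
shaft 14 [0.5077 0.0597 0.0842] (array([507.1,  59.8]), array([ 8.1, 10.6]), 21.1) zmax 0.087
foot 1328 [ 0.5004 -0.3541  0.0035] (array([ 492.5, -330.2]), array([184.1, 198.8]), 0.3) zmax 0.011
pin 19 [ 0.5034 -0.3533  0.0408] (array([ 502.9, -354.6]), array([10. ,  7.7]), 89.5) zmax 0.05
side tag (array([535.5,  61. ]), array([ 42.5, 100.8]), 88.4)
knobtop 155 [ 0.4856 -0.1482  0.0435] (array([ 487. , -150.6]), array([26.7, 50. ]), 76.1) zmax 0.048
fit 129 [0.648  0.0863 0.1111] (array([655.4,  82.4]), array([24.3, 41.8]), 59.9) zmax 0.115
fin 75 [0.5565 0.0613 0.098 ] (array([558.7,  59.7]), array([12.7, 31.6]), 89.2) zmax 0.104
shaft 21 [0.5083 0.0641 0.0859] (array([508.4,  62.2]), array([ 8.1, 11.1]), 4.6) zmax 0.089
foot 537 [ 0.5001 -0.3485  0.0074] (array([ 502.5, -350.3]), array([92.7, 93.4]), 36.1) zmax 0.012
pin 37 [ 0.5027 -0.3519  0.035 ] (array([ 505.1, -351. ]), array([14.2,  9.5]), 87.3) zmax 0.054
 t 0.1 p [ 0.226  -0.6353  0.2044] w 1.002 F [-0.9 -0.1  0.4] turn_x 19.58 off_now [  0.56  54.83 -53.87] off_after [  0.44  33.6  -69.13] tilt [-7.e-01  2.e+00 -1.e+03]
```

Measured, with both cameras agreeing within 3 mm:

| Item | Position or yaw |
|---|---|
| Fin | (0.558, 0.059), top 0.097 |
| Tag yaw | about -2.5° |
| Shaft | (0.508, 0.061), top 0.086 |
| Pin | (0.5035, -0.3525) |
| Loose knob | (0.487, -0.151), yaw about -13.5° |
| Hob yaw | about +7° |
| Shaft to fitted knob | 150 mm, as expected |

Now moving to above the fin.

{"name": "carry_out", "arguments": {"offset": [[0,0,0],[0,0,0],[0,0,0],[0,0,0],[0,1.5,-3.54]], "delta_rot": [[5.5,0,0],[5.5,0,0],[5.5,0,0],[5.5,0,0],[0,0,0]], "fingers": 1}}

```text
time: 0.52
tool_pos: [0.2403, -0.6051, 0.2044]
tcp_rot: [1.243, 1.185, -1.248]
wrist_force: [0.5, 0.3, -0.1]
width: 1.002
```

{"name": "carry_out", "arguments": {"offset": [[0,1.5,-3.54],[0,1.5,-3.54],[0,1.5,-3.54],[0,1.5,-3.54],[0,1.5,-3.54]], "delta_rot": [[0,0,0],[0,0,0],[0,0,0],[0,0,0],[0,0,0]]}}

```text
time: 0.93
tool_pos: [0.3253, -0.4255, 0.2051]
tcp_rot: [1.241, 1.19, -1.241]
wrist_force: [0.8, 0.2, 0.4]
width: 0.996
```

{"name": "carry_out", "arguments": {"offset": [[0,1.5,-3.54],[0,1.5,-3.54],[0,1.5,-3.54],[0,1.5,-3.54],[0,1.5,-3.54]], "delta_rot": [[0,0,0],[0,0,0],[0,0,0],[0,0,0],[0,0,0]]}}

```text
time: 1.35
tool_pos: [0.4076, -0.2519, 0.2054]
tcp_rot: [1.241, 1.189, -1.241]
wrist_force: [1.1, -0.2, -0.1]
width: 0.999
```

{"name": "carry_out", "arguments": {"offset": [[0,1.5,-3.54],[0,1.5,-3.54],[0,0,0],[0,0,0],[0,0,0]], "delta_rot": [[0,0,0],[0,0,0],[0,0,0],[0,0,0],[0,0,0]]}}

```text
time: 1.77
tool_pos: [0.4402, -0.1843, 0.2054]
tcp_rot: [1.239, 1.19, -1.24]
wrist_force: [0.3, -1.0, 0.3]
width: 1.002
```

```bash
python3 - <<'E'
from h import *
toward([.558,.0586,.130],-92.5)
R,p,s=T(); im,d=read_camera("wrist"); save("w1.png",im); np.savez("w1",im=im,d=d,R=R,p=p)
E
```

```text
t 1.77 p [ 0.4402 -0.1843  0.2054] w 1.002 F [ 0.3 -1.   0.3] turn_x 0.16 off_now [  7.52  10.79 -24.76] off_after [  7.54  10.71 -24.78] tilt [-8.e-01 -3.e-01 -1.e+03]
```

View pics/w1.png

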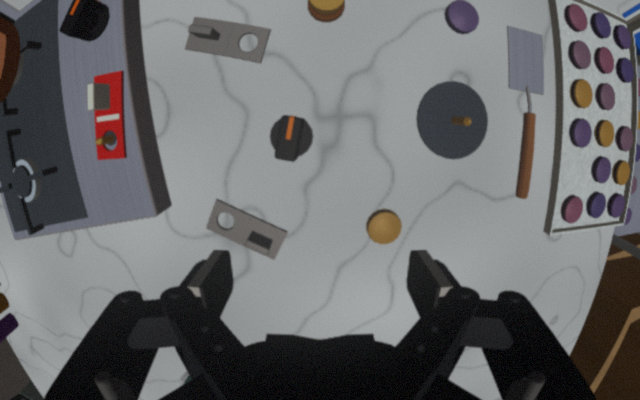

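The wrist view shows the red tag at (110,115), the loose knob at (291,138) and the post at (452,120). The layout matches what I measured, so I go on to the fin.

{"name": "carry_out", "arguments": {"offset": [[0,1.53,-3.54],[0,1.53,-3.54],[0,1.53,-3.54],[0,1.53,-3.54],[0,1.53,-3.54]], "delta_rot": [[0,0,0],[0,0,0],[0,0,0],[0,0,0],[0,0,0]]}}

```text
time: 2.23
tool_pos: [0.5248, -0.0113, 0.2057]
tcp_rot: [1.243, 1.187, -1.243]
wrist_force: [0.8, -0.7, 1.2]
width: 1.002
```

{"name": "carry_out", "arguments": {"offset": [[0,1.53,-3.54],[0,1.53,-3.54],[2,0,0],[2,0,0],[0,0,0]], "delta_rot": [[0,0,0],[0,0,0],[0,0,0],[0,0,0],[0,0,0]]}}

```text
time: 2.65
tool_pos: [0.5552, 0.0574, 0.161]
tcp_rot: [1.236, 1.194, -1.247]
wrist_force: [-0.9, 0.0, -1.3]
width: 1.0
```

```bash
cat >> h.py <<'E'
def wray(px,R,p):
    c=get_calibration("wrist"); u,v=(px[0]-c["cx"])/c["fx"],(px[1]-c["cy"])/c["fy"]; r=np.hypot(u,v)
    k=np.array([u/r*np.sin(r),v/r*np.sin(r),np.cos(r)]) if r>0 else np.array([0,0,1.])
    M=np.array(c["mount"]); return R@M[:3,3]+p, R@(M[:3,:3]@k)
def wpts(d,R,p):
    c=get_calibration("wrist"); v,u=np.indices(d.shape); u=(u-c["cx"])/c["fx"]; v=(v-c["cy"])/c["fy"]; r=np.maximum(np.hypot(u,v),1e-9)
    k=np.stack([u/r*np.tan(r)*d,v/r*np.tan(r)*d,d],-1); M=np.array(c["mount"])
    return (k@M[:3,:3].T+M[:3,3])@R.T+p
def rect(Q):
    (c,s,a)=cv2.minAreaRect((Q[:,:2]*1000).astype(np.float32)); return np.round(c,1),np.round(s,1),round(a,1)
def shoot(n):
    R,p,s=T(); im,d=read_camera("wrist"); save(n+".png",im); np.savez(n,im=im,d=d,R=R,p=p); P=wpts(d,R,p); return R,p,im,d,P
E
python3 - <<'E'
from h import *
toward([.558,.0586,.070],-92.5)
R,p,im,d,P=shoot("w2")
h,s,v=cv2.split(cv2.cvtColor(im,cv2.COLOR_RGB2HSV)); X,Y,Z=np.moveaxis(P,-1,0)
red=((h<5)|(h>174))&(s>150)&(v>60)&(abs(X-.535)<.09)&(abs(Y-.06)<.06)
print("tag",red.sum(),rect(P[red]),np.median(P[red],0))
m=(abs(X-.558)<.03)&(abs(Y-.0586)<.03)&(Z>.09)&(Z<.105)
if m.sum(): print("fin",m.sum(),rect(P[m]))
E
```

```text
t 2.65 p [0.5552 0.0574 0.161 ] w 1.0 F [-0.9  0.  -1.3] turn_x 0.02 off_now [ 9.1   0.35 -0.14] off_after [ 9.1   0.28 -0.13] tilt [-8.e+00 -9.e-01 -1.e+03]
tag 3588 (array([536.1,  59.8]), array([ 42.8, 101.5]), 87.1) [0.54590391 0.05927036 0.06491373]
fin 479 (array([559.7,  58.4]), array([ 9.5, 29.9]), 87.2)
```

{"name": "carry_out", "arguments": {"offset": [[2.5,0.4,-0.1],[2.5,0,0],[2,0,0],[2.0,0,0],[0,0,0]], "delta_rot": [[0,0,0],[0,0,0],[0,0,0],[0,0,0],[0,0,0]]}}

```text
time: 3.12
tool_pos: [0.5592, 0.0576, 0.0725]
tcp_rot: [1.239, 1.192, -1.247]
wrist_force: [-1.3, -0.9, -0.8]
width: 1.002
```

{"name": "carry_out", "arguments": {"offset": [[0,0,0],[0,0,0],[0,0,0],[0,0,0],[0,0,0]], "delta_rot": [[0,0,0],[0,0,0],[0,0,0],[0,0,0],[0,0,0]], "fingers": -1, "newtons": 50}}

```text
time: 3.53
tool_pos: [0.5631, 0.0595, 0.0773]
tcp_rot: [1.242, 1.187, -1.238]
wrist_force: [-0.7, 1.2, -0.1]
width: 0.3
```

{"name": "carry_out", "arguments": {"offset": [[0,0,0],[0,0,0],[0,0,0],[0,0,0],[0,0,0]], "delta_rot": [[0,0,0],[0,0,0],[0,0,0],[0,0,0],[0,0,0]]}}

```text
time: 3.95
tool_pos: [0.5619, 0.0596, 0.0756]
tcp_rot: [1.24, 1.189, -1.24]
wrist_force: [-0.8, 0.1, -0.8]
width: -0.001
```

```bash
python3 -c "
from h import *
toward([.5595,.0585,.070],-92.8)"
```

```text
t 3.95 p [0.5619 0.0596 0.0756] w -0.001 F [-0.8  0.1 -0.8] turn_x 0.39 off_now [ 0.56 -0.23  0.12] off_after [ 0.56 -0.23  0.12] tilt [-2.e-01  0.e+00 -1.e+03]
```

The width reads shut, so the fin may have been missed. Taking a look.

```bash
python3 - <<'E'
from h import *
R,p,im,d,P=shoot("w3")
a,_=read_camera("side"); t,_=read_camera("top")
c=np.hstack([cv2.resize(im,(480,300)),cv2.resize(a[180:270,220:364],(480,300),interpolation=3)[:,:320]]); save("c3.png",c)
h,s,v=cv2.split(cv2.cvtColor(im,cv2.COLOR_RGB2HSV)); X,Y,Z=np.moveaxis(P,-1,0)
red=((h<5)|(h>174))&(s>150)&(v>60)&(abs(X-.535)<.12)&(abs(Y-.06)<.1)
print("tag",red.sum(),rect(P[red]),np.median(P[red],0))
toward([.5595,.0585,.070],-92.8)
E
```

```text
tag 3586 (array([558.8,  58.7]), array([ 43.2, 146.1]), 86.9) [0.57118294 0.05643104 0.06497187]
 t 4.1 p [0.5619 0.0596 0.0756] w 0.0 F [ 0.1 -0.4 -0. ] turn_x 0.39 off_now [ 0.56 -0.24  0.12] off_after [ 0.56 -0.23  0.12] tilt [-2.e-01 -0.e+00 -1.e+03]
```

View pics/c3.png

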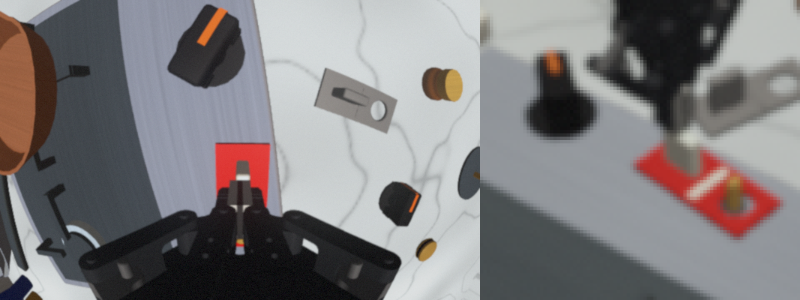

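The fin seems to sit between the fingers despite the width reading of 0. I test this with a small straight lift.

{"name": "carry_out", "arguments": {"offset": [[-1,0,0],[-1,0,0],[-1,0,0],[-1,0,0],[0,0,0]], "delta_rot": [[0,0,0],[0,0,0],[0,0,0],[0,0,0],[0,0,0]]}}

```text
time: 4.52
tool_pos: [0.5645, 0.0597, 0.1195]
tcp_rot: [1.243, 1.185, -1.236]
wrist_force: [0.8, -0.1, 0.1]
width: 0.002
```

```bash
python3 - <<'E'
from h import *
R,p,im,d,P=shoot("w4")
h,s,v=cv2.split(cv2.cvtColor(im,cv2.COLOR_RGB2HSV)); X,Y,Z=np.moveaxis(P,-1,0)
red=((h<5)|(h>174))&(s>150)&(v>60)&(abs(X-.535)<.09)&(abs(Y-.06)<.06)
print("wrist tag",rect(P[red]),np.median(P[red],0), np.percentile(P[red][:,2],[5,95]))
for n in("side","top"):
    im,d=read_camera(n); np.savez(n+"4",im=im,d=d); P=pts(n,d);h,s,v=cv2.split(cv2.cvtColor(im,cv2.COLOR_RGB2HSV)); X,Y,Z=np.moveaxis(P,-1,0)
    red=((h<5)|(h>174))&(s>150)&(v>60)&(abs(X-.535)<.09)&(abs(Y-.06)<.06); Q=P[red]
    print(n,len(Q),rect(Q),np.percentile(Q[:,2],[5,50,95]))
    if n=="side": save("s4.png",cv2.resize(im[150:270,200:380],(720,480),interpolation=3))
toward([.5595,.0585,.070],-92.8)
E
```

```text
wrist tag (array([558.2,  58.7]), array([42.9, 57.8]), 87.1) [0.5668048  0.05811493 0.06492093] [0.06382419 0.06603894]
side 287 (array([536.3,  61.5]), array([ 42.3, 103.8]), 87.2) [0.06481178 0.06721027 0.06955492]
top 84 (array([529. ,  36.8]), array([83.7, 22.4]), 0.7) [0.06178282 0.06473009 0.0685885 ]
 t 4.67 p [0.5621 0.0595 0.1162] w 0.002 F [-1.1 -0.7 -0.4] turn_x 0.38 off_now [ 4.62 -0.26  0.11] off_after [ 4.62 -0.26  0.12] tilt [ 8.e-01  1.e-01 -1.e+03]
```

View pics/s4.png

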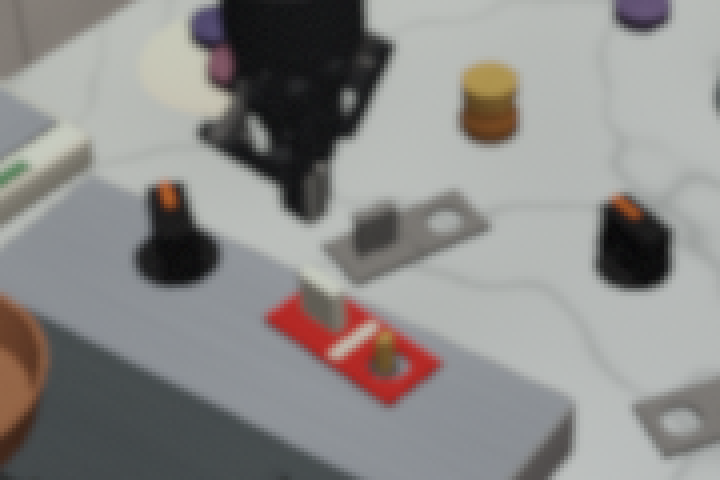

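The fingers are shut above the tag and it has not moved, so the first grasp missed. I measure where the real fingertips are.

```bash
python3 - <<'E'
from h import *
z=np.load("side4.npz"); d=z["d"]; P=pts("side",d)
for v in range(188,207,2): print(v,[(tuple(P[v,u].round(3)),int(z["im"][v,u].sum())) for u in (274,278,281)])
q=np.array([.562,.0595,.116]); c=get_calibration("side"); k=c["R"]@q+c["t"]; print("TCP px",k[0]/k[2]*c["fx"]+c["cx"],k[1]/k[2]*c["fy"]+c["cy"])
print(T()[2]["tool_pos"],T()[2]["width"],T()[2]["q"])
E
```

```text
188 [((np.float64(0.552), np.float64(0.075), np.float64(0.206)), 65), ((np.float64(0.553), np.float64(0.063), np.float64(0.198)), 67), ((np.float64(0.552), np.float64(0.055), np.float64(0.193)), 88)]
190 [((np.float64(0.554), np.float64(0.074), np.float64(0.2)), 69), ((np.float64(0.554), np.float64(0.063), np.float64(0.192)), 116), ((np.float64(0.553), np.float64(0.054), np.float64(0.187)), 207)]
192 [((np.float64(0.555), np.float64(0.074), np.float64(0.193)), 64), ((np.float64(0.552), np.float64(0.064), np.float64(0.188)), 171), ((np.float64(-0.042), np.float64(0.644), np.float64(0.886)), 279)]
194 [((np.float64(0.557), np.float64(0.072), np.float64(0.185)), 67), ((np.float64(0.555), np.float64(0.062), np.float64(0.179)), 205), ((np.float64(0.554), np.float64(0.054), np.float64(0.175)), 241)]
196 [((np.float64(0.558), np.float64(0.071), np.float64(0.178)), 69), ((np.float64(0.554), np.float64(0.064), np.float64(0.176)), 219), ((np.float64(0.555), np.float64(0.054), np.float64(0.168)), 236)]
198 [((np.float64(0.558), np.float64(0.072), np.float64(0.174)), 72), ((np.float64(0.554), np
[... 411 characters left out ...]
0.065), np.float64(0.159)), 219), ((np.float64(0.553), np.float64(0.056), np.float64(0.154)), 350)]
204 [((np.float64(0.557), np.float64(0.075), np.float64(0.159)), 335), ((np.float64(0.554), np.float64(0.065), np.float64(0.154)), 263), ((np.float64(0.67), np.float64(-0.058), np.float64(0.003)), 490)]
206 [((np.float64(0.68), np.float64(-0.042), np.float64(0.002)), 537), ((np.float64(0.673), np.float64(-0.05), np.float64(0.001)), 489), ((np.float64(0.665), np.float64(-0.052), np.float64(0.003)), 559)]
TCP px 278.09963239276465 213.64879024488184
[0.56213043 0.05952416 0.11615338] 0.002199102746169391 [6.14265728e-02 1.30722970e-01 1.93463816e+00 1.17618745e-05
 1.07544441e+00 1.67437852e+00]
```

The real shut tips are at z≈0.152, while the reported TCP says 0.116. The image row agrees (about 204, against 213.6 predicted), so the fingertips are about 35 mm behind the reported TCP. I cross-check with wrist depth in tool coordinates.

```bash
python3 - <<'E'
from h import *
for n in("w4","w1"):
    z=np.load(n+".npz"); P=wpts(z["d"],z["R"],z["p"]); Q=(P-z["p"])@z["R"]
    m=(z["d"]>0)&(abs(Q[...,1])<.03)&(abs(Q[...,2])<.06)&(Q[...,0]<.01)&(Q[...,0]>-.12); q=Q[m]
    print(n,m.sum(),"max x",np.percentile(q[:,0],[50,90,99,100]).round(4)); t=q[q[:,0]>np.percentile(q[:,0],95)]; print(t.min(0).round(4),t.max(0).round(4))
z=np.load("side4.npz"); P=pts("side",z["d"]); Q=P[(abs(P[...,0]-.562)<.03)&(abs(P[...,1]-.06)<.03)&(P[...,2]>.11)]
print("side lowest",np.percentile(Q[:,2],[0,1,2,5]).round(4))
z=np.load("top4.npz"); P=pts("top",z["d"])
E
```

```text
w4 34993 max x [-0.1019 -0.0737 -0.0379 -0.0283]
[-0.0623 -0.0101 -0.0145] [-0.0283  0.0123  0.0127]
w1 23027 max x [-0.1049 -0.0623 -0.0433 -0.0375]
[-0.0524 -0.0115 -0.0577] [-0.0375  0.012   0.0559]
side lowest [0.1454 0.1558 0.1609 0.1743]
```

Both views put the tips 33 to 38 mm behind the reported TCP and laterally centred. I use 35 mm from here on. Open, go down with that correction and grasp again.

{"name": "carry_out", "arguments": {"offset": [[0,-0.26,0.1],[0,0,0],[0,0,0],[0,0,0],[0,0,0]], "delta_rot": [[0,0,0],[0,0,0],[0,0,0],[0,0,0],[0,0,0]], "fingers": 1}}

```text
time: 5.08
tool_pos: [0.5591, 0.0586, 0.1153]
tcp_rot: [1.24, 1.189, -1.241]
wrist_force: [-0.0, -0.1, 0.5]
width: 0.705
```

{"name": "carry_out", "arguments": {"offset": [[0,0,0],[0,0,0],[0,0,0],[2,0,0],[2,0,0]], "delta_rot": [[0,0,0],[0,0,0],[0,0,0],[0,0,0],[0,0,0]]}}

```text
time: 5.5
tool_pos: [0.5614, 0.0588, 0.0772]
tcp_rot: [1.243, 1.186, -1.236]
wrist_force: [0.7, -0.1, -0.5]
width: 0.996
```

{"name": "carry_out", "arguments": {"offset": [[2,0,0],[1.3,0,0],[0.6,0,0],[0,0,0],[0,0,0]], "delta_rot": [[0,0,0],[0,0,0],[0,0,0],[0,0,0],[0,0,0]]}}

```text
time: 5.92
tool_pos: [0.5596, 0.0586, 0.0369]
tcp_rot: [1.24, 1.189, -1.24]
wrist_force: [0.3, 0.1, 0.4]
width: 1.006
```

{"name": "carry_out", "arguments": {"offset": [[0,0,0],[0,0,0],[0,0,0],[0,0,0],[0,0,0]], "delta_rot": [[0,0,0],[0,0,0],[0,0,0],[0,0,0],[0,0,0]], "fingers": -1, "newtons": 50}}

```text
time: 6.33
tool_pos: [0.5615, 0.0586, 0.0393]
tcp_rot: [1.242, 1.186, -1.237]
wrist_force: [-2.0, 0.2, 11.8]
width: 0.297
```

{"name": "carry_out", "arguments": {"offset": [[0,0,0],[0,0,0],[0,0,0],[0,0,0],[0,0,0]], "delta_rot": [[0,0,0],[0,0,0],[0,0,0],[0,0,0],[0,0,0]]}}

```text
time: 6.75
tool_pos: [0.5624, 0.0585, 0.0398]
tcp_rot: [1.243, 1.185, -1.236]
wrist_force: [-0.6, -1.4, 8.9]
width: 0.112
```

Width 0.112 is about 9.5 mm, so the fin is held. Lifting straight up.

{"name": "carry_out", "arguments": {"offset": [[-1,0,0],[-1.5,0,0],[-2,0,0],[-2,0,0],[0,0,0]], "delta_rot": [[0,0,0],[0,0,0],[0,0,0],[0,0,0],[0,0,0]]}}

```text
time: 7.17
tool_pos: [0.5626, 0.0589, 0.1066]
tcp_rot: [1.244, 1.184, -1.234]
wrist_force: [0.8, 0.1, -0.3]
width: 0.106
```

{"name": "carry_out", "arguments": {"offset": [[0,0,0],[0,0,0],[0,0,0],[0,0,0],[0,0,0]], "delta_rot": [[0,0,0],[0,0,0],[0,0,0],[0,0,0],[0,0,0]]}}

```text
time: 7.58
tool_pos: [0.5583, 0.0586, 0.1003]
tcp_rot: [1.239, 1.191, -1.242]
wrist_force: [0.0, 0.2, -0.7]
width: 0.11
```

```bash
python3 - <<'E'
from h import *
for n in("side","top"):
    im,d=read_camera(n); np.savez(n+"5",im=im,d=d); P=pts(n,d);h,s,v=cv2.split(cv2.cvtColor(im,cv2.COLOR_RGB2HSV)); X,Y,Z=np.moveaxis(P,-1,0)
    red=((h<5)|(h>174))&(s>150)&(v>60)&(abs(X-.535)<.09)&(abs(Y-.06)<.06); Q=P[red]
    A=np.c_[Q[:,:2]-Q[:,:2].mean(0),np.ones(len(Q))]; print(n,len(Q),rect(Q),"slope,z",np.linalg.lstsq(A,Q[:,2],rcond=None)[0].round(3))
toward([.5555,-.355,.105],-92.8)
E
```

```text
side 297 (array([530.9,  61.1]), array([ 45.9, 101.5]), 87.5) slope,z [0.006 0.024 0.128]
top 32 (array([499.6,  55.4]), array([94.6, 30.8]), 42.6) slope,z [-0.398 -5.83   0.144]
 t 7.68 p [0.5588 0.0586 0.1008] w 0.11 F [ 0.9  0.5 -0.5] turn_x 0.39 off_now [-0.41  1.42 41.34] off_after [-0.42  1.7  41.33] tilt [-1.5e+00 -1.0e-01 -1.0e+03]
```

The tag is held level, with its underside at about 0.121. Carrying it over the post.

{"name": "carry_out", "arguments": {"offset": [[0,0.16,2],[0,0.16,3.3],[0,0.16,3.6],[0,0.16,3.6],[0,0.16,3.6]], "delta_rot": [[0,0,0],[0,0,0],[0,0,0],[0,0,0],[0,0,0]]}}

```text
time: 8.1
tool_pos: [0.5603, -0.1038, 0.1015]
tcp_rot: [1.239, 1.19, -1.24]
wrist_force: [1.0, -0.2, -1.1]
width: 0.109
```

{"name": "carry_out", "arguments": {"offset": [[0,0.16,3.6],[0,0.16,3.6],[0,0.16,3.6],[0,0.16,3.6],[0,0.16,3.6]], "delta_rot": [[0,0,0],[0,0,0],[0,0,0],[0,0,0],[0,0,0]]}}

```text
time: 8.52
tool_pos: [0.5605, -0.2845, 0.1013]
tcp_rot: [1.24, 1.189, -1.24]
wrist_force: [0.4, 0.2, -0.1]
width: 0.105
```

{"name": "carry_out", "arguments": {"offset": [[0,0.16,3.5],[0,0.1,2.5],[0,0,1.0],[0,0,0],[0,0,0]], "delta_rot": [[0,0,0],[0,0,0],[0,0,0],[0,0,0],[0,0,0]]}}

```text
time: 8.93
tool_pos: [0.5602, -0.3523, 0.101]
tcp_rot: [1.242, 1.19, -1.241]
wrist_force: [-0.0, -0.2, -0.3]
width: 0.111
```

```bash
cat > tag.py <<'E'
from h import *
import sys
for n in("side","top"):
    im,d=read_camera(n); np.savez(n+sys.argv[1],im=im,d=d); P=pts(n,d);h,s,v=cv2.split(cv2.cvtColor(im,cv2.COLOR_RGB2HSV)); X,Y,Z=np.moveaxis(P,-1,0)
    red=((h<5)|(h>174))&(s>150)&(v>60)&(abs(X-.535)<.12)&(abs(Y+.35)<.09); Q=P[red]
    if len(Q)>9: print(n,len(Q),rect(Q),"z",np.percentile(Q[:,2],[5,50,95]).round(4))
    m=(abs(X-.503)<.03)&(abs(Y+.3525)<.03)&(Z>.02)&(Z<.06)&(h>8)&(h<30)&(s>70); Q=P[m]
    if len(Q): print(n,"pin",len(Q),np.median(Q,0).round(4),rect(Q))
    if n=="side": save("s"+sys.argv[1]+".png",cv2.resize(im[100:220,300:480],(720,480),interpolation=3))
toward([.5595,-.355,.05],-92.5)
E
python3 tag.py 6
```

```text
side 157 (array([ 532.7, -347. ]), array([47.8, 99.7]), 89.8) z [0.1261 0.1291 0.1322]
side pin 29 [ 0.5027 -0.3519  0.0327] (array([ 503.9, -352.7]), array([9.9, 7.7]), 37.1)
top 39 (array([ 545.1, -333.1]), array([14.2, 23. ]), 43.7) z [0.1231 0.1255 0.1289]
 t 9.03 p [ 0.5604 -0.3511  0.1012] w 0.108 F [ 0.   0.  -1.2] turn_x 0.13 off_now [ 5.12 -0.07  0.4 ] off_after [ 5.12 -0.07  0.39] tilt [-9.0e-01  1.4e+00 -1.0e+03]
```

{"name": "carry_out", "arguments": {"offset": [[0,0,0.5],[2,0,0],[2,0,0],[1.3,0,0],[0,0,0]], "delta_rot": [[0,0,0],[0,0,0],[0,0,0],[0,0,0],[0,0,0]]}}

```text
time: 9.45
tool_pos: [0.5579, -0.355, 0.0448]
tcp_rot: [1.239, 1.197, -1.242]
wrist_force: [-0.2, 1.0, -1.4]
width: 0.109
```

{"name": "carry_out", "arguments": {"offset": [[0,0,0],[0,0,0],[0,0,0],[0,0,0],[0,0,0]], "delta_rot": [[0,0,0],[0,0,0],[0,0,0],[0,0,0],[0,0,0]]}}

```text
time: 9.87
tool_pos: [0.5611, -0.3583, 0.0499]
tcp_rot: [1.24, 1.187, -1.24]
wrist_force: [-0.5, -0.2, -1.0]
width: 0.108
```

```bash
python3 tag.py 7
```

```text
side 139 (array([ 533.3, -354.1]), array([44.4, 98.9]), 85.1) z [0.0751 0.0779 0.0816]
side pin 28 [ 0.503  -0.3518  0.033 ] (array([ 502.8, -352.1]), array([ 9.8, 11.4]), 40.4)
top 36 (array([ 546.8, -339.8]), array([22.1, 19.6]), 34.7) z [0.0723 0.0754 0.0978]
 t 9.97 p [ 0.5607 -0.3581  0.0494] w 0.107 F [ 0.1  0.2 -0.7] turn_x 0.08 off_now [-0.06 -0.13 -0.31] off_after [-0.06 -0.13 -0.31] tilt [ 9.e-01 -6.e-01 -1.e+03]
```

View pics/s7.png

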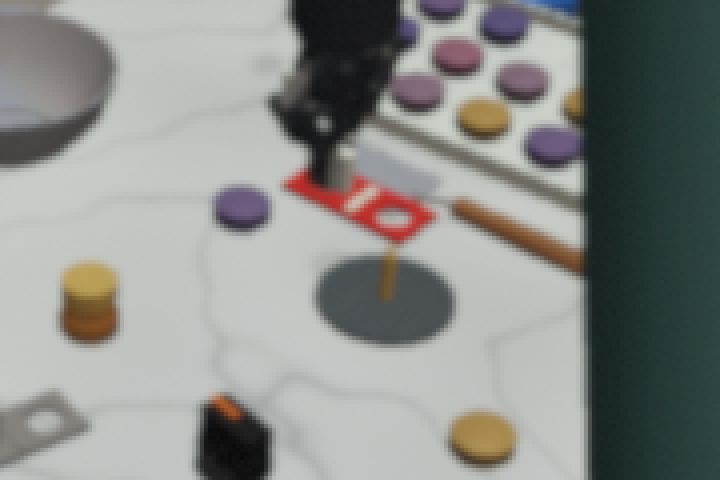

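The view shows the tag level, with its hole at (395,215) directly above the pin at (390,250), within about 2 mm. Lowering.

{"name": "carry_out", "arguments": {"offset": [[1,-0.1,-0.15],[1.5,0,0],[1.5,0,0],[0,0,0],[0,0,0]], "delta_rot": [[0,0,0],[0,0,0],[0,0,0],[0,0,0],[0,0,0]]}}

```text
time: 10.38
tool_pos: [0.5578, -0.3551, 0.0064]
tcp_rot: [1.24, 1.193, -1.242]
wrist_force: [0.3, -0.7, -0.5]
width: 0.11
```

{"name": "carry_out", "arguments": {"offset": [[1,0,0],[0.8,0,0],[0.5,0,0],[0,0,0],[0,0,0]], "delta_rot": [[0,0,0],[0,0,0],[0,0,0],[0,0,0],[0,0,0]]}}

```text
time: 10.8
tool_pos: [0.5594, -0.3562, -0.0146]
tcp_rot: [1.24, 1.189, -1.24]
wrist_force: [1.0, -0.0, -0.4]
width: 0.109
```

```bash
python3 tag.py 8
```

```text
side 171 (array([ 530.9, -352.3]), array([45.9, 96.8]), 89.8) z [0.0095 0.0133 0.0164]
side pin 24 [ 0.5027 -0.3502  0.0374] (array([ 502.3, -350.5]), array([9.1, 7.4]), 41.9)
top 20 (array([ 544.9, -339.4]), array([ 9.7, 18.2]), 80.3) z [0.0077 0.0102 0.0141]
 t 10.9 p [ 0.5594 -0.3562 -0.0144] w 0.11 F [ 0.3 -0.6 -1.1] turn_x 0.09 off_now [-6.44  0.   -0.12] off_after [-6.44  0.   -0.12] tilt [-1.e-01  0.e+00 -1.e+03]
```

The tag is about 1 mm above the foot with the pin through it. Lower a touch, release with half opening, and rise.

{"name": "carry_out", "arguments": {"offset": [[0.1,0,0],[0,0,0],[0,0,0],[0,0,0],[0,0,0]], "delta_rot": [[0,0,0],[0,0,0],[0,0,0],[0,0,0],[0,0,0]], "fingers": 0}}

```text
time: 11.32
tool_pos: [0.5595, -0.3563, -0.0152]
tcp_rot: [1.24, 1.189, -1.24]
wrist_force: [-0.0, -0.5, -0.7]
width: 0.497
```

{"name": "carry_out", "arguments": {"offset": [[-1,0,0],[-2,0,0],[-3,0,0],[-3,0,0],[-3,0,0]], "delta_rot": [[0,0,0],[0,0,0],[0,0,0],[0,0,0],[0,0,0]]}}

```text
time: 11.73
tool_pos: [0.5592, -0.356, 0.1064]
tcp_rot: [1.24, 1.189, -1.24]
wrist_force: [0.7, -0.0, -1.0]
width: 0.503
```

{"name": "carry_out", "arguments": {"offset": [[-2,0,0],[0,0,0],[0,0,0],[0,0,0],[0,0,0]], "delta_rot": [[0,0,0],[0,0,0],[0,0,0],[0,0,0],[0,0,0]], "fingers": 1}}

```text
time: 12.15
tool_pos: [0.5582, -0.3554, 0.1228]
tcp_rot: [1.24, 1.192, -1.241]
wrist_force: [-0.1, -0.4, -0.4]
width: 0.999
```

```bash
python3 tag.py 9; python3 - <<'E'
from h import *
R,p,im,d,P=shoot("w9"); X,Y,Z=np.moveaxis(P,-1,0); h,s,v=cv2.split(cv2.cvtColor(im,cv2.COLOR_RGB2HSV))
m=(abs(X-.487)<.05)&(abs(Y+.151)<.05)&(Z>.034)&(Z<.055)&(d>0); print("knob wrist",m.sum(),rect(P[m]))
o=(h>5)&(h<16)&(s>150)&m; print("orange",P[o].mean(0) if o.sum() else 0)
# shaft D outline in side images: unobstructed
z=np.load("side9.npz"); P=pts("side",z["d"]); X,Y,Z=np.moveaxis(P,-1,0)
m=(abs(X-.508)<.02)&(abs(Y-.062)<.02)&(Z>.064)&(z["d"]>0); print("shaft",m.sum(),np.median(P[m],0),rect(P[m&(Z>.08)]))
# jaw axis along the knob's narrow direction: knob yaw -13.5 -> jaw -103.5
toward([.487,-.151,.10],-103.5)
E
```

```text
side 186 (array([ 531.5, -354. ]), array([47.4, 99.9]), 87.6) z [0.0083 0.0119 0.0153]
side pin 26 [ 0.5028 -0.3514  0.0343] (array([ 502.3, -352. ]), array([ 8.5, 11.6]), 48.2)
top 199 (array([ 538.6, -352.3]), array([88.5, 77.8]), 24.6) z [0.0064 0.0095 0.0132]
 t 12.25 p [ 0.5583 -0.3554  0.1226] w 0.997 F [ 0.4 -0.6 -0.3] turn_x 0.08 off_now [ 7.26  0.14 -0.03] off_after [ 7.26  0.12 -0.05] tilt [   -2.9     2.  -1000. ]
knob wrist 809 (array([ 487.8, -152.3]), array([24.6, 48.9]), 76.4)
orange [ 0.49918882 -0.15398974  0.04236108]
shaft 73 [0.50686577 0.06395944 0.06905889] (array([507.7,  63. ]), array([11.9,  7.9]), 85.5)
 t 12.3 p [ 0.5584 -0.3555  0.1228] w 0.999 F [0.6 0.3 0.2] turn_x 11.08 off_now [  2.33  -7.99 -20.13] off_after [  2.28 -11.72 -18.22] tilt [   -2.6     1.8 -1000. ]
```

The tag is flat on the foot (top at 0.0095 to 0.012) and released. The knob is confirmed at (0.488, -0.152), yaw -13.6°. Next I look closely at the bare shaft to find its flat.

{"name": "carry_out", "arguments": {"offset": [[0,-0.7,-2.5],[0,-0.7,-3.7],[0,-0.7,-3.7],[0,-0.7,-3.7],[0,-0.7,-3.7]], "delta_rot": [[0,0,0],[0,0,0],[0,0,0],[0,0,0],[0,0,0]]}}

```text
time: 12.72
tool_pos: [0.5307, -0.1804, 0.1236]
tcp_rot: [1.241, 1.19, -1.242]
wrist_force: [0.5, 0.4, 0.3]
width: 0.995
```

{"name": "carry_out", "arguments": {"offset": [[0,-0.7,-3.7],[0,-0.7,-3.7],[0,-0.7,-3.7],[0,-0.7,-3.7],[0,-0.7,-3.7]], "delta_rot": [[0,0,0],[0,0,0],[0,0,0],[0,0,0],[0,0,0]]}}

```text
time: 13.13
tool_pos: [0.5035, 0.006, 0.124]
tcp_rot: [1.24, 1.19, -1.241]
wrist_force: [0.3, 1.2, 0.3]
width: 1.001
```

{"name": "carry_out", "arguments": {"offset": [[0,-0.6,-3.7],[1.5,0,-1.8],[1.5,0,0],[0,0,0],[0,0,0]], "delta_rot": [[0,0,0],[0,0,0],[0,0,0],[0,0,0],[0,0,0]]}}

```text
time: 13.55
tool_pos: [0.4994, 0.0597, 0.0933]
tcp_rot: [1.237, 1.192, -1.243]
wrist_force: [0.1, 0.7, -0.7]
width: 1.001
```

{"name": "carry_out", "arguments": {"offset": [[0,0,0],[0,0,0],[0,0,0],[0,0,0],[0,0,0]], "delta_rot": [[0,0,0],[0,0,0],[0,0,0],[0,0,0],[0,0,0]]}}

```text
time: 13.97
tool_pos: [0.5014, 0.0591, 0.0953]
tcp_rot: [1.241, 1.188, -1.24]
wrist_force: [-1.6, 0.1, -0.9]
width: 0.997
```

```bash
python3 - <<'E'
from h import *
toward([.508,.0605,.09],-92.5)
R,p,im,d,P=shoot("w10"); X,Y,Z=np.moveaxis(P,-1,0)
m=(abs(X-.508)<.02)&(abs(Y-.061)<.02)&(Z>.075)&(Z<.095)
Q=P[m]; print(m.sum(),Q.mean(0).round(4),Q[:,2].max(),rect(Q))
v,u=np.nonzero(m); cu,cv_=int(u.mean()),int(v.mean()); print(cu,cv_)
c=im[max(cv_-25,0):cv_+25,cu-30:cu+30]; save("c10.png",cv2.resize(c,(720,600),interpolation=cv2.INTER_CUBIC))
E
```

```text
t 13.97 p [0.5014 0.0591 0.0953] w 0.997 F [-1.6  0.1 -0.9] turn_x 0.03 off_now [ 0.53  0.65 -0.17] off_after [ 0.53  0.65 -0.17] tilt [    1.     0. -1000.]
282 [0.5101 0.0613 0.0838] 0.08741827317667893 (array([508.6,  61.4]), array([ 8.6, 11.6]), 10.2)
316 217
```

View pics/c10.png

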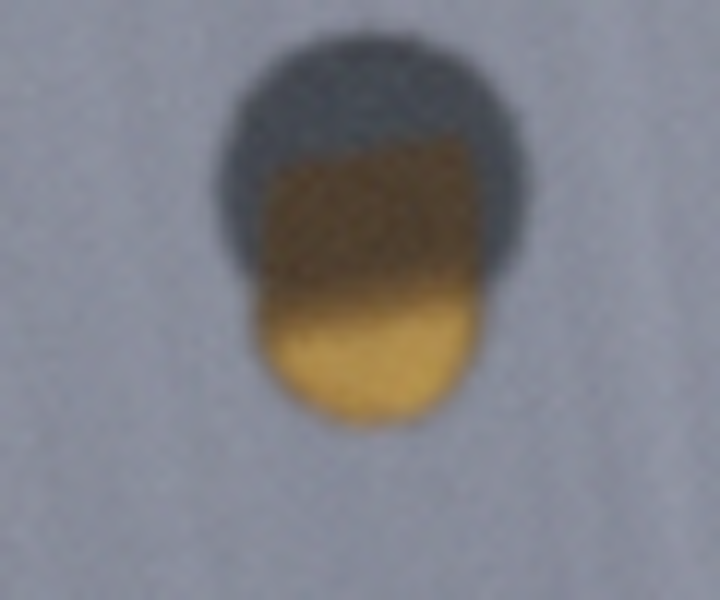

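The enlarged view shows the D with its round side down and its flat facing up in the picture (world +x), the flat edge tilted about 8°. I compute the yaw on the z=0.086 plane.

```bash
python3 - <<'E'
from h import *
z=np.load("w10.npz"); im,R,p=z["im"],z["R"],z["p"]; c0=im[192:242,286:346]
k=8; up=cv2.resize(c0,None,fx=k,fy=k,interpolation=cv2.INTER_CUBIC); h,s,v=cv2.split(cv2.cvtColor(up,cv2.COLOR_RGB2HSV))
def plane(u,v_,Z):
    o,r=wray((286+(u+.5)/k-.5,192+(v_+.5)/k-.5),R,p); return (o+r*(Z-o[2])/r[2])[:2]
for nm,thr,Z in(("top edge",125,.086),("foot edge",None,.062)):
    m=((s>90)&(v>thr)) if thr else (s>90)
    m=cv2.morphologyEx(m.astype(np.uint8),cv2.MORPH_OPEN,np.ones((5,5)))
    us=np.nonzero(m.any(0))[0]; a,b=us.min(),us.max(); cols=range(int(a+.2*(b-a)),int(b-.2*(b-a)),4)
    E=np.array([plane(u,np.nonzero(m[:,u])[0][0],Z) for u in cols])
    f=np.polyfit(E[:,1],E[:,0],1); print(nm,"normal yaw",np.degrees(-np.arctan(f[0])).round(2),"mid",E.mean(0).round(4),"res",np.std(E[:,0]-np.polyval(f,E[:,1])).round(5))
    if thr:
        C=cv2.findContours(m,0,1)[0]; C=max(C,key=cv2.contourArea)[:,0]
        W=np.array([plane(*q,Z) for q in C]); W2=W[W[:,0]<E[:,0].mean()-.002]
        A=np.c_[2*W2,np.ones(len(W2))]; q=np.linalg.lstsq(A,(W2**2).sum(1),rcond=None)[0]; print("circle",q[:2].round(4),"r",np.sqrt(q[2]+q[0]**2+q[1]**2).round(4))
E
```

```text
top edge normal yaw 9.24 mid [0.511  0.0615] res 6e-05
circle [0.5104 0.0616] r 0.0052
foot edge normal yaw 1.33 mid [0.5114 0.0619] res 0.00028
```

Shaft axis is about (0.510, 0.0615) and the flat's yaw about +8°. The estimates are 9.2 (top edge), 10.2 (depth) and 1.3 (noisy foot edge), with the hob at 7. The 8.5 mm D depth fits. Next, the knob: turn the jaw and go above it.

{"name": "carry_out", "arguments": {"offset": [[0,0,0],[0,0,0],[0,0.61,2.5],[0,0.61,3.48],[0,0.61,3.48]], "delta_rot": [[5.55,0,0],[5.55,0,0],[0,0,0],[0,0,0],[0,0,0]]}}

```text
time: 14.43
tool_pos: [0.4968, -0.0372, 0.095]
tcp_rot: [1.38, 1.089, -1.379]
wrist_force: [0.1, -0.6, -0.1]
width: 1.003
```

{"name": "carry_out", "arguments": {"offset": [[0,0.61,3.48],[0,0.61,3.48],[0,0.61,3.48],[1,0,0.9],[0,0,0]], "delta_rot": [[0,0,0],[0,0,0],[0,0,0],[0,0,0],[0,0,0]]}}

```text
time: 14.85
tool_pos: [0.4866, -0.1533, 0.0835]
tcp_rot: [1.383, 1.087, -1.385]
wrist_force: [-0.7, 0.5, -0.8]
width: 0.998
```

{"name": "carry_out", "arguments": {"offset": [[1.5,0,0],[0,0,0],[0,0,0],[0,0,0],[0,0,0]], "delta_rot": [[0,0,0],[0,0,0],[0,0,0],[0,0,0],[0,0,0]]}}

```text
time: 15.27
tool_pos: [0.4884, -0.1505, 0.0703]
tcp_rot: [1.38, 1.088, -1.379]
wrist_force: [-0.7, -0.4, 0.3]
width: 0.998
```

```bash
python3 - <<'E'
from h import *
R,p,im,d,P=shoot("w11"); X,Y,Z=np.moveaxis(P,-1,0)
m=(abs(X-.487)<.04)&(abs(Y+.151)<.04)&(Z>.036)&(Z<.05)&(d>0); print("knob wrist",m.sum(),rect(P[m]))
toward([.4878,-.1523,-.02],-103.6)
E
```

```text
knob wrist 2381 (array([ 488. , -151.4]), array([24.3, 48.7]), 77.7)
 t 15.32 p [ 0.4885 -0.1507  0.0704] w 0.998 F [ 0.  -0.   1.1] turn_x 0.15 off_now [ 9.04 -0.04  0.18] off_after [ 9.04 -0.03  0.18] tilt [ 1.e+00 -3.e-01 -1.e+03]
```

{"name": "carry_out", "arguments": {"offset": [[2.5,0,0.1],[2.5,0,0],[2,0,0],[1.3,0,0],[0.7,0,0]], "delta_rot": [[-0.6,0,0],[0,0,0],[0,0,0],[0,0,0],[0,0,0]]}}

```text
time: 15.73
tool_pos: [0.4865, -0.1513, -0.0218]
tcp_rot: [1.372, 1.097, -1.375]
wrist_force: [-0.3, 0.7, 0.3]
width: 0.999
```

{"name": "carry_out", "arguments": {"offset": [[0,0,0],[0,0,0],[0,0,0],[0,0,0],[0,0,0]], "delta_rot": [[0,0,0],[0,0,0],[0,0,0],[0,0,0],[0,0,0]]}}

```text
time: 16.15
tool_pos: [0.4887, -0.1525, -0.0191]
tcp_rot: [1.374, 1.092, -1.372]
wrist_force: [-0.7, 0.5, 0.0]
width: 1.002
```

{"name": "carry_out", "arguments": {"offset": [[0,0,0],[0,0,0],[0,0,0],[0,0,0],[0,0,0]], "delta_rot": [[0,0,0],[0,0,0],[0,0,0],[0,0,0],[0,0,0]], "fingers": -1, "newtons": 60}}

```text
time: 16.57
tool_pos: [0.4876, -0.1522, -0.0203]
tcp_rot: [1.373, 1.094, -1.373]
wrist_force: [-0.5, -0.3, -0.3]
width: 0.301
```

{"name": "carry_out", "arguments": {"offset": [[0,0,0],[0,0,0],[0,0,0],[0,0,0],[0,0,0]], "delta_rot": [[0,0,0],[0,0,0],[0,0,0],[0,0,0],[0,0,0]]}}

```text
time: 16.98
tool_pos: [0.4879, -0.1523, -0.0202]
tcp_rot: [1.373, 1.094, -1.373]
wrist_force: [0.3, -0.5, 2.7]
width: 0.275
```

```bash
python3 - <<'E'
from h import *
toward([.488,-.1516,-.02],-103)
E
```

```text
t 16.98 p [ 0.4879 -0.1523 -0.0202] w 0.275 F [ 0.3 -0.5  2.7] turn_x 0.09 off_now [-0.02 -0.   -0.07] off_after [-0.02 -0.   -0.07] tilt [ 4.e-01 -2.e-01 -1.e+03]
```

Width 0.275 is 23.4 mm, so the knob is held square across its flats at yaw -13°. Lift, turn +21° and move over the shaft.

{"name": "carry_out", "arguments": {"offset": [[-1.5,0,0],[-3.5,0,0],[-3.5,0,0],[-3,0,0],[-0.5,0,0]], "delta_rot": [[0,0,0],[0,0,0],[0,0,0],[0,0,0],[0,0,0]]}}

```text
time: 17.4
tool_pos: [0.4915, -0.1535, 0.1054]
tcp_rot: [1.376, 1.086, -1.367]
wrist_force: [1.5, -0.5, -0.3]
width: 0.274
```

{"name": "carry_out", "arguments": {"offset": [[0,0,0],[0,0,0],[0,0,0],[0,0.86,-2.5],[0,0.86,-3.47]], "delta_rot": [[-7.03,0,0],[-7.03,0,0],[-7.03,0,0],[0,0,0],[0,0,0]]}}

```text
time: 17.82
tool_pos: [0.4958, -0.0918, 0.0987]
tcp_rot: [1.105, 1.272, -1.107]
wrist_force: [0.9, 0.9, -0.4]
width: 0.273
```

{"name": "carry_out", "arguments": {"offset": [[0,0.86,-3.47],[0,0.86,-3.47],[0,0.86,-3.47],[0,0.86,-3.0],[0,0,-1.2]], "delta_rot": [[0,0,0],[0,0,0],[0,0,0],[0,0,0],[0,0,0]]}}

```text
time: 18.23
tool_pos: [0.5092, 0.0623, 0.0987]
tcp_rot: [1.102, 1.276, -1.102]
wrist_force: [0.7, -0.8, -1.7]
width: 0.275
```

{"name": "carry_out", "arguments": {"offset": [[0,0,0],[0,0,0],[0,0,0],[0,0,0],[0,0,0]], "delta_rot": [[0,0,0],[0,0,0],[0,0,0],[0,0,0],[0,0,0]]}}

```text
time: 18.65
tool_pos: [0.5093, 0.0576, 0.0995]
tcp_rot: [1.104, 1.273, -1.105]
wrist_force: [-0.1, -0.7, -2.0]
width: 0.274
```

```bash
python3 - <<'E'
from h import *
toward([.5102,.0612,.070],-82)
for n in("top","side"):
    im,d=read_camera(n); np.savez(n+"12",im=im,d=d); P=pts(n,d); h,s,v=cv2.split(cv2.cvtColor(im,cv2.COLOR_RGB2HSV)); X,Y,Z=np.moveaxis(P,-1,0)
    o=(h>3)&(h<16)&(s>150)&(v>70)&(abs(X-.51)<.05)&(abs(Y-.06)<.05)&(Z>.1); print(n,"orange",o.sum(),np.mean(P[o],0).round(4) if o.sum() else "")
R,p,im,d,P=shoot("w12"); a=np.load("side12.npz")["im"]
k=get_calibration("side"); q=k["R"]@np.array([.51,.0615,.1])+k["t"]; u,v=int(q[0]/q[2]*k["fx"]+k["cx"]),int(q[1]/q[2]*k["fy"]+k["cy"]); print(u,v)
c=np.hstack([cv2.resize(a[v-40:v+40,u-40:u+40],(400,400),interpolation=3),cv2.resize(im[130:290,240:400],(400,400),interpolation=3)]); save("c12.png",c)
E
```

```text
t 18.65 p [0.5093 0.0576 0.0995] w 0.274 F [-0.1 -0.7 -2. ] turn_x 0.07 off_now [ 2.95  0.14 -0.34] off_after [ 2.95  0.14 -0.34] tilt [-4.e-01 -3.e-01 -1.e+03]
top orange 0 
side orange 9 [0.5152 0.069  0.1748]
295 229
```

View pics/c12.png

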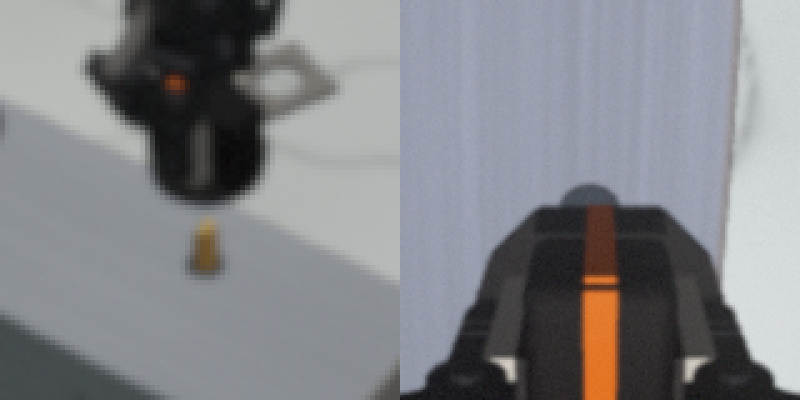

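The knob hangs level above the brass shaft at (205,230) with its pointer towards the flat. Centring and lowering to just above the tip.

{"name": "carry_out", "arguments": {"offset": [[1,0.14,-0.34],[1,0,0],[0.7,0,0],[0,0,0],[0,0,0]], "delta_rot": [[0,0,0],[0,0,0],[0,0,0],[0,0,0],[0,0,0]]}}

```text
time: 19.22
tool_pos: [0.5092, 0.0624, 0.0713]
tcp_rot: [1.102, 1.275, -1.105]
wrist_force: [-0.4, 0.3, -0.9]
width: 0.268
```

{"name": "carry_out", "arguments": {"offset": [[0,0,0],[0,0,0],[0,0,0],[0,0,0],[0,0,0]], "delta_rot": [[0,0,0],[0,0,0],[0,0,0],[0,0,0],[0,0,0]]}}

```text
time: 19.63
tool_pos: [0.5107, 0.0625, 0.073]
tcp_rot: [1.104, 1.273, -1.103]
wrist_force: [0.7, -0.1, -1.9]
width: 0.274
```

```bash
python3 - <<'E'
from h import *
toward([.5102,.0612,.055],-82)
E
```

```text
t 19.63 p [0.5107 0.0625 0.073 ] w 0.274 F [ 0.7 -0.1 -1.9] turn_x 0.18 off_now [ 1.8  -0.06  0.12] off_after [ 1.8  -0.06  0.12] tilt [ 7.e-01  1.e-01 -1.e+03]
```

{"name": "carry_out", "arguments": {"offset": [[0.4,-0.05,0.1],[0.3,0,0],[0.2,0,0],[0.2,0,0],[0.2,0,0]], "delta_rot": [[0,0,0],[0,0,0],[0,0,0],[0,0,0],[0,0,0]]}}

```text
time: 20.05
tool_pos: [0.5098, 0.0613, 0.0593]
tcp_rot: [1.103, 1.274, -1.104]
wrist_force: [0.8, 0.1, 0.1]
width: 0.273
```

{"name": "carry_out", "arguments": {"offset": [[0,0,0],[0,0,0],[0,0,0],[0,0,0],[0,0,0]], "delta_rot": [[0,0,0],[0,0,0],[0,0,0],[0,0,0],[0,0,0]]}}

```text
time: 20.47
tool_pos: [0.5102, 0.0614, 0.0598]
tcp_rot: [1.104, 1.273, -1.103]
wrist_force: [0.4, 0.1, -0.3]
width: 0.274
```

The underside is at 0.080, 6 mm onto the shaft and past the flared mouth, with no force. The D is aligned, so I continue down.

{"name": "carry_out", "arguments": {"offset": [[0.3,0,0],[0.3,0,0],[0.2,0,0],[0.2,0,0],[0,0,0]], "delta_rot": [[0,0,0],[0,0,0],[0,0,0],[0,0,0],[0,0,0]]}}

```text
time: 20.88
tool_pos: [0.5094, 0.0613, 0.0489]
tcp_rot: [1.103, 1.274, -1.104]
wrist_force: [-0.3, -1.1, -1.4]
width: 0.27
```

{"name": "carry_out", "arguments": {"offset": [[0,0,0],[0,0,0],[0,0,0],[0,0,0],[0,0,0]], "delta_rot": [[0,0,0],[0,0,0],[0,0,0],[0,0,0],[0,0,0]]}}

```text
time: 21.3
tool_pos: [0.5101, 0.0614, 0.0498]
tcp_rot: [1.104, 1.273, -1.103]
wrist_force: [1.3, -0.0, -0.2]
width: 0.27
```

{"name": "carry_out", "arguments": {"offset": [[0.2,0,0],[0.2,0,0],[0,0,0],[0,0,0],[0,0,0]], "delta_rot": [[0,0,0],[0,0,0],[0,0,0],[0,0,0],[0,0,0]]}}

```text
time: 21.72
tool_pos: [0.5105, 0.0614, 0.0462]
tcp_rot: [1.104, 1.273, -1.103]
wrist_force: [-0.3, 0.4, 3.3]
width: 0.277
```

{"name": "carry_out", "arguments": {"offset": [[0.1,0,0],[0.1,0,0],[0.1,0,0],[0.1,0,0],[0,0,0]], "delta_rot": [[0,0,0],[0,0,0],[0,0,0],[0,0,0],[0,0,0]]}}

```text
time: 22.13
tool_pos: [0.5106, 0.0614, 0.0422]
tcp_rot: [1.104, 1.273, -1.103]
wrist_force: [-1.4, 0.2, 7.5]
width: 0.276
```

{"name": "carry_out", "arguments": {"offset": [[0.1,0,0],[0.1,0,0],[0,0,0],[0,0,0],[0,0,0]], "delta_rot": [[0,0,0],[0,0,0],[0,0,0],[0,0,0],[0,0,0]]}}

```text
time: 22.55
tool_pos: [0.5107, 0.0614, 0.0415]
tcp_rot: [1.104, 1.273, -1.103]
wrist_force: [-3.3, -0.6, 14.9]
width: 0.275
```

The force rose from 7.5 to 14.9 N while the tool moved 0.7 mm, so the stem is at its stop. A slight extra push and a hold, then final checks.

{"name": "carry_out", "arguments": {"offset": [[0.05,0,0],[0,0,0],[0,0,0],[0,0,0],[0,0,0]], "delta_rot": [[0,0,0],[0,0,0],[0,0,0],[0,0,0],[0,0,0]]}}

```text
time: 22.97
tool_pos: [0.5107, 0.0614, 0.0414]
tcp_rot: [1.104, 1.273, -1.103]
wrist_force: [-6.5, -1.1, 18.4]
width: 0.271
```

```bash
python3 tag.py 20; python3 - <<'E'
from h import *
a=np.load("side20.npz"); im=a["im"]; P=pts("side",a["d"])
R,p,w,d,Pw=shoot("w20"); h,s,v=cv2.split(cv2.cvtColor(w,cv2.COLOR_RGB2HSV)); X,Y,Z=np.moveaxis(Pw,-1,0)
o=(h>5)&(h<16)&(s>150)&(abs(X-.51)<.04)&(abs(Y-.06)<.03)&(Z>.09); print("pointer",o.sum(),np.median(Pw[o],0).round(4)) 
save("c20.png",np.hstack([cv2.resize(im[190:270,250:350],(400,320),interpolation=3),cv2.resize(im[110:210,340:465],(400,320),interpolation=3)]))
s=T()[2]; print(s["time"],s["wrist_force"],s["tool_pos"],s["width"])
E
```

```text
side 189 (array([ 532.1, -354.1]), array([ 48.9, 100. ]), 86.8) z [0.0083 0.0124 0.0154]
side pin 23 [ 0.5028 -0.3521  0.0369] (array([ 503.1, -352.6]), array([10.1,  9.5]), 56.0)
top 259 (array([ 532.1, -355.5]), array([41.3, 96.2]), 86.8) z [0.0062 0.0098 0.0124]
top pin 15 [ 0.5033 -0.3527  0.0408] (array([ 503.6, -353.6]), array([7.5, 6.2]), 49.5)
 t 23.07 p [0.5107 0.0614 0.0414] w 0.274 F [-5.8 -0.1 18. ] turn_x 10.68 off_now [-0.85 -1.09 41.91] off_after [-0.86  6.69 41.39] tilt [ 1.e+00  1.e-01 -1.e+03]
pointer 951 [0.5246 0.0642 0.1042]
23.1167 [-5.6108641  -0.73788328 17.22314455] [0.51073197 0.06144335 0.04143756] 0.2711226825346624
```

View pics/c20.png

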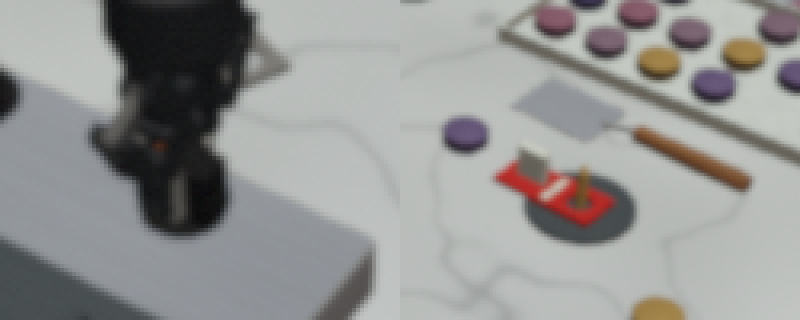

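The knob is seated flush at the deck. Its top is at 0.104 m, which is deck + 2 + 42 mm, so the stem is at its stop. The tag lies on the foot with the pin through its hole. Handing in.

```bash
python3 -c "
from workcell import *
print(finish_job()); s=read_state(); print(s['time'],s['wrist_force'])"
```

```text
the job is handed in; nothing more can be done
None
the job is handed in; nothing more can be done
```

The red tag now hangs on its post, and the knob is on the shaft, held pressed to the stop. I handed the job in at about 23 s while still gripping it.

**Tag:** The last check put the plate's top 10–12 mm above the worktop, so it lies flat on the foot. The pin is through the hole, within about 2 mm of centre, and the tag has been let go.

**Knob:** I turned it to about +8°, and it slid on to the shaft without resistance. The spring began at 3 N, and the force then rose to about 18 N with almost no further travel. The knob's top is 44 mm above the deck, which matches the stop. The grip still reads about 23 mm, so the knob had not slipped.

**What failed or disagreed:**
- **First grasp missed:** The real fingertips sit about 35 mm behind the reported TCP. I measured this in two views, corrected for it, and the second grasp held. The tag was not moved by the miss.
- **Shaft flat angle:** Estimates ranged from 1° (a noisy edge) to 10°. I used 8°, and the free insertion supports it.
- **Sideways load at the end:** About 6 N remained in x at the final press.
- **Neighbouring things:** I did not measure the other things on the worktop or the hob again at the end. I saw nothing displaced in the views.

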